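Hold the stencil over the wet card

ROBOT

A 6-joint arm with a two-finger parallel gripper is mounted at the origin on the work surface. World frame = base frame: x ahead of the robot, y to its left, z up, the work surface at z = 0. Lengths are in m, angles in degrees, forces in N, time in s.
With the tool pointing down it reaches from about 0.375 to 0.9 m from the base axis. Payload 3.1 kg.
Tool frame: the origin (TCP) lies midway between the tips of the shut fingers; the grasp point (between the pads) lies bot.hold_point_z behind it (bot.hold_point_z is the distance from the TCP to the grasp point, in m); z points along the fingers, y is the direction in which the jaws open and shut (so a half turn about z gives the same grasp; the last joint's range is limited). The gripper opens to 87 mm and grips with 3 to 60 N. Pads are 19 mm wide; open, the fingers measure 117 mm over their backs; the gripper's body (75 mm by 190 mm) begins 51 mm behind the grasp point.
Start: joints at [-85.743, 30.224, 82.088, -0, 67.689, -10.227], TCP at [0.156, -0.605, 0.223] pointing down, gripper open.
Joint ranges: [-176.69, 176.69], [-43.24, 126.21], [12.49, 139.97], [-82, 262], [0, 151.66], [-163.58, 163.58]. Speed limits (degrees/s): [159.86, 159.86, 180, 180, 180, 180].

INTERFACE

Orientations are given as a 3x3 rotation matrix whose columns are the frame's x, y, z axes.
In Python, from rig import bot, vision, hand_in gives the robot as it stands. The module is installed in compiled form; this text tells all that it offers.
- The arm moves only by the shell command python3 -m handwheel 'ROWS'. ROWS is JSON, a list of rows, each an object of numbers: "hand": the gripper's target within -1 to 1 (fully open at 1, half-way at 0, shut at -1); "dx", "dy", "dz": the shift along the world's x, y, z in cm; "wx", "wy", "wz": the turn, a rotation vector about the world's x, y, z in rad. In form: [{"hand": .., "dx": .., "dy": .., "dz": .., "wx": .., "wy": .., "wz": ..}, ...]. A call has 1 to 10 rows; each row shifts and turns the commanded pose from where the row before left it; what a row does not reach is not made up. A row lasts 1/10 s, in which the tool goes at most 50 mm and 8.59 degrees, less where a joint would pass 70% of its speed; a pose out of reach is approached as far as the arm can. A call with a gripper value outside its range is refused whole. The fingers move at their own pace and stop on an object; the grip force is fixed at half the most. Time passes only in rows, so rows that do not move let the fingers close. It gives the time, the measured TCP pose, the force and the opening at its end, in the units of the state.
- bot.read_state(): the state, without advancing time (a new reading comes with each control period).
- vision.capture(name): name is "side" or "top" or "wrist"; returns (picture, depth): 384x512x3 uint8, red, green, blue; 384x512 float32, m along the optical axis (not along the pixel's ray), 0 where there is no reading.
- vision.get_calibration(name): a dict with "fx", "fy", "cx", "cy" (pixels), "rvec" (rotation vector, rad) and "tvec" (3), from world to camera coordinates, as OpenCV has them. Camera axes: x right, y down, z forward; pixel columns grow to the right and rows downward; lengths in m; the calibration is good to about 2 mm. A picture is of the moment at which its call begins: read the wrist's pose just before it. get_calibration takes no time and is no camera call; for the wrist camera it gives the pose at the moment of the call.
- hand_in(): hands the job in, once; it reports no verdict.
The state is a dict: "time_s": time; "joint_positions": joint angles; "qvel": joint speeds; "tau": joint torques, N m; "position": TCP position; "tcp_rot": TCP orientation; "force": force on the tool from outside, world axes, zero at the start; "moment": the same for the moment, N m; "opening": opening from 0.0 (shut) to 1.0 (fully open).
Only numpy, scipy, OpenCV 4.12 (cv2) and the standard library are available. Lean on these libraries where they do the work, as an engineer would, in place of code of your own. Each camera call takes 0.05 s, during which the arm holds its last target.

TASK

Two painted cards are still wet: take the plywood stencil with four rectangular windows by its grip, lift it over the caddy of paint jars, and bring it to the card that has four rectangular patches. Finish while still holding it there, level and still about 10 mm above that card, lined up so that every patch shows through its own window, ready for someone to dab on the second coat. Never touch either card, and leave the jars and everything else on the table where they are.

Things in the scene. Friction and masses are not known exactly. Their poses are not given: they have to be found in the camera images.
- parcel_stencil_center (a point): the stencil to use: loose plywood plate 110 (x) x 84 (y) x 5 mm, flat on the table, four windows 34 x 26 mm centred at x +-31, y +-21 mm; in its middle an upright grip block 16 mm thick (x), 50 long (y), 50 high on the plate (overall height 55). This point: centre of the plate, half-way up, 27.5 mm above its underside. z up; a half turn about z leaves it the same
- parcel_stencil: the same stencil; origin at the centre of the plate's underside, axes as above. About 110 g
- bauble_stencil_center (a point): the other stencil, not to be moved: same plate and grip, but with two round holes (36 mm) in place of the windows. Point 27.5 mm above the underside. The two stencils may have swapped places
- parcel_card: the card to hover over: cardboard 120 (x) x 94 (y) x 4 mm, fixed flat on the table, with four white rectangular patches 23 x 17 mm centred at x +-31, y +-21 mm (the same pitch as the windows). Origin at the centre of its underside, 4 mm below its top; z up; a half turn about z leaves it the same
- bauble_card: the other card, fixed: same size, but with two round white patches (26 mm). Origin at the centre of its underside. The two cards may have swapped places
- caddy: a fixed open wooden caddy, 340 (x) x 85 (y) x 50 (z) mm, standing between the stencils (on the robot's left, +y) and the cards (on its right, -y), in four compartments each with a paint jar. Origin at the centre of its underside; its x axis runs along its length, roughly away from the robot
- tape: bystander: a loose roll of tape lying flat, 68 mm across, 20 mm high; origin at the centre of its underside
- glue: bystander: a loose glue bottle, 52 mm across, 130 mm tall; origin at the centre of its underside
- tube: bystander: a loose paint tube lying flat, about 125 x 36 x 20 mm; origin on its underside near the middle
- tree: bystander: a loose plywood tree ornament lying flat, about 85 x 70 x 6 mm; origin on its underside near the middle
- jar0: a loose closed paint jar, 60 mm across and 85 mm tall, standing in the caddy, top about 90 mm above the table; origin at the centre of its underside. Not to be disturbed
- jar1: a loose closed paint jar, 60 mm across and 85 mm tall, standing in the caddy, top about 90 mm above the table; origin at the centre of its underside. Not to be disturbed
- jar2: a loose closed paint jar, 60 mm across and 85 mm tall, standing in the caddy, top about 90 mm above the table; origin at the centre of its underside. Not to be disturbed
- jar3: a loose closed paint jar, 60 mm across and 85 mm tall, standing in the caddy, top about 90 mm above the table; origin at the centre of its underside. Not to be disturbed
Mind the look-alikes: they are no part of the job. Leave any black or pink look-alike of the parcel_stencil alone.

How it is judged (in metres and radians):
On the way, in this order (a step that is already met when the one before it is completed fails the run):
1. the four-window stencil is held in the fingers, lifted clear of the table (height (world z) of parcel_stencil_center above 0.06 m and contact force between the fingers and parcel_stencil above 1 N), for 0.05 s.
2. the stencil is held above the row of jars: its middle over the caddy, its plate higher than the jar tops (y of parcel_stencil_center in the frame of caddy between -0.06 and 0.06 m and x of parcel_stencil_center in the frame of caddy between -0.2 and 0.2 m and height (world z) of parcel_stencil_center above 0.1185 m and contact force between the fingers and parcel_stencil above 1 N).
At the end, for the whole second after the job is handed in: The four-window stencil is held still in the fingers, underside 3 to 20 mm above the top of the card with four patches, centre within 8 mm of the card's, long side within 0.14 rad of the card's (either way round), level within 0.08 rad, and nothing touches the card (contact force between the fingers and parcel_stencil above 1 N and z of parcel_stencil_center in the frame of parcel_card between 0.0345 and 0.0515 m and horizontal distance between parcel_stencil_center and parcel_card below 0.008 m and angle between the x axis of parcel_stencil_center and the x axis of parcel_card, either way round below 0.14 rad and angle between parcel_stencil_center's own z axis and vertical below 0.08 rad and contact force between parcel_stencil and parcel_card below 0.05 N and contact force between parcel_card and anything else below 0.05 N and linear speed of parcel_stencil below 0.02 m/s and angular speed of parcel_stencil below 0.2 rad/s); the arm keeps its last pose, push and grip.
It fails at once if a card is touched by anything (over 0.3 N) (contact force between any of parcel_card, bauble_card and anything else above 0.3 N).
It fails at once if a jar is moved by more than 15 mm or tipped (distance of any of jar0, jar1, jar2, jar3 from where it was at the start of the episode above 0.015 m or angle between any of jar0, jar1, jar2, jar3's own z axis and vertical above 0.2 rad).
It fails at once if the other stencil or a bystander is moved by more than 20 mm (distance of any of bauble_stencil_center, tape, glue, tube, tree from where it was at the start of the episode above 0.02 m).
It also fails if it takes over 43 s, if anything falls off the work surface, if the arm or the gripper's body presses on something with over 40 N, if the wrist force passes 120 N, or if a joint passes its speed limit or range.

## Working session

There is one attempt and no reset: what is moved stays moved. The work goes in short steps, Python scripts to look and compute and a shell command to move; the robot and the scene stay as the last step left them, time stands still between calls to the robot, and variables do not carry over. Pictures are saved under pics/ and viewed, and the job is handed in when it is done.

```bash
mkdir -p pics
cat > h.py <<'E'
import numpy as np, cv2
from rig import bot, vision, hand_in
def snap(n,f):
    c=vision.get_calibration(n); p,d=vision.capture(n)
    cv2.imwrite(f'pics/{f}.png',p[:,:,::-1]); np.savez(f'pics/{f}.npz',p=p,d=d,**{k:np.array(v) for k,v in c.items()})
def load(f): return np.load(f'pics/{f}.npz')
def ray(c,u,v,z):
    R=cv2.Rodrigues(c['rvec'])[0]; t=np.array(c['tvec']).ravel(); o=-R.T@t
    r=R.T@np.array([(u-c['cx'])/c['fx'],(v-c['cy'])/c['fy'],1]); return o+r*(z-o[2])/r[2]
def pt(c,u,v):
    R=cv2.Rodrigues(c['rvec'])[0]; t=np.array(c['tvec']).ravel(); d=c['d'][int(v),int(u)]
    return R.T@(d*np.array([(u-c['cx'])/c['fx'],(v-c['cy'])/c['fy'],1])-t)
E
python3 - <<'E'
from h import *
print(bot.read_state(),bot.hold_point_z)
snap('top','top0'); snap('side','side0')
for n in('top0','side0'):
    c=load(n); print(c['fx'],c['cx'],c['cy'],(-cv2.Rodrigues(c['rvec'])[0].T@c['tvec'].ravel()))
E
```

```text
{'time_s': 0.0, 'joint_positions': array([-8.57427913e+01,  3.02792223e+01,  8.21565406e+01,  2.01364020e-04,
        6.76890613e+01, -1.02291336e+01]), 'qvel': array([-0.08675648, -0.04982832, -0.02198529, -0.00605299, -0.08045413,
        0.06659285]), 'tau': array([ 4.84416923e-04, -4.40039134e+01, -1.76591992e+01,  6.33283798e-02,
        5.80472499e-02, -1.71294791e-04]), 'position': array([ 0.15629799, -0.60438308,  0.22156803]), 'tcp_rot': array([[ 9.68207662e-01,  2.50147754e-01, -1.58483108e-04],
       [ 2.50147500e-01, -9.68205302e-01,  2.17282215e-03],
       [ 3.90082395e-04, -2.14338720e-03, -9.99997627e-01]]), 'force': array([-0.08052913, -0.19727163, -0.16937814]), 'moment': array([-0.02322527,  0.02857865, -0.00017711]), 'opening': 1.0007975920648977} 0.0187
357.22149580267563 252.64827416840816 190.4928607940047 [0.30120084 0.06794212 1.13355324]
427.192147628672 254.70633368193438 189.86288118757713 [-0.19769462  1.16686479  0.90304974]
```

```bash
ls pics
```

```text
side0.npz
side0.png
top0.npz
top0.png
```

View pics/top0.png

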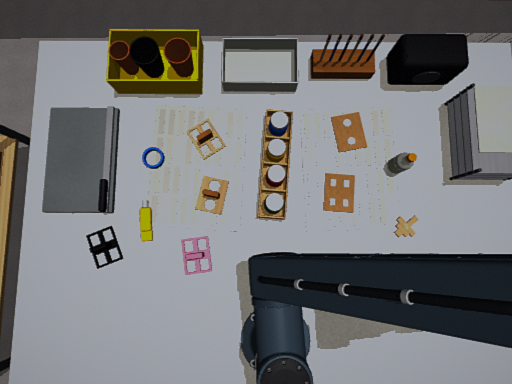

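View pics/side0.png

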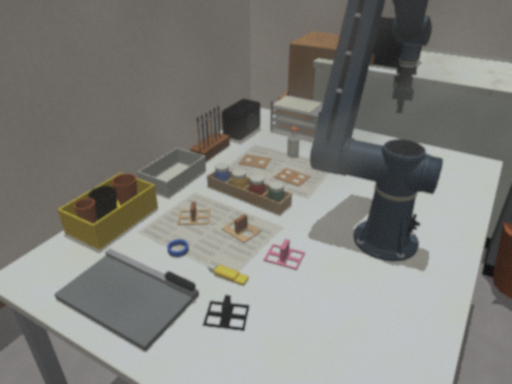

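Run:
```python
import cv2
a=cv2.imread('pics/top0.png')
cv2.imwrite('pics/c1.png',cv2.resize(a[110:225,180:255],None,fx=5,fy=5,interpolation=cv2.INTER_CUBIC))
cv2.imwrite('pics/c2.png',cv2.resize(a[100:225,315:425],None,fx=4.5,fy=4.5,interpolation=cv2.INTER_CUBIC))
```

```text
(no output)
```

View pics/c1.png

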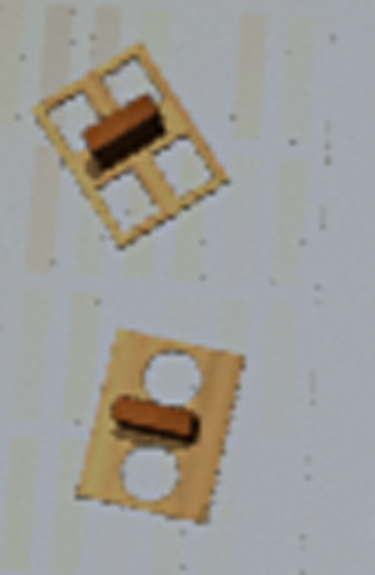

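View pics/c2.png

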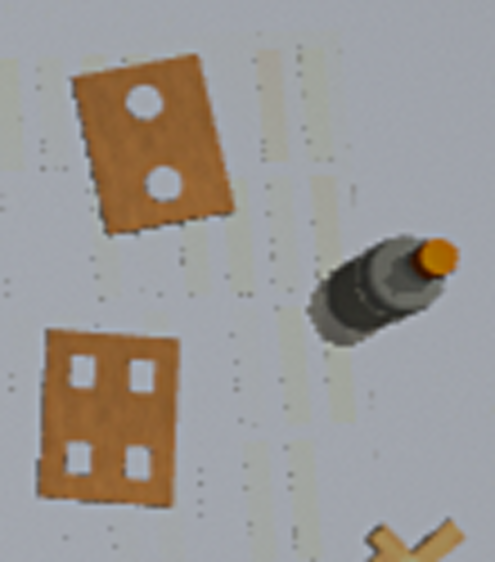

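Run:
```python
from h import *
c=load('top0')
def do(name,pts,s,ou,ov,z):
    P=np.array([ray(c,(u+.5)/s-.5+ou,(v+.5)/s-.5+ov,z) for u,v in pts])
    print(name,P.round(4)[:,:2].tolist(),'centre',P.mean(0).round(4),'sides',[np.linalg.norm(P[i]-P[(i+1)%4]).round(4) for i in range(4)])
    for i in range(4):
        e=P[(i+1)%4]-P[i]; print('  ang',np.degrees(np.arctan2(e[1],e[0])).round(1))
do('st',[(138,42),(230,181),(121,248),(35,108)],5,180,110,.005)
do('bst',[(118,330),(245,355),(206,522),(77,495)],5,180,110,.005)
do('card',[(47,329),(179,339),(172,507),(38,496)],4.5,315,100,.004)
do('cardpatch',[(83,371),(142,377),(138,463),(78,458)],4.5,315,100,.004)
do('bcard',[(72,77),(197,54),(233,213),(108,235)],4.5,315,100,.004)
do('caddy',[(263-.0,110),(293,110),(285,219),(258,219)],1,0,0,.05)
do('grip',[(82,131),(150,95),(164,125),(98,165)],5,180,110,.055)
# depth checks
for uv in((205,138),(208,134),(341,192),(280,118),(277,145),(276,173),(274,199)): print(uv,pt(c,*uv).round(3))
```

```text
st [[0.6901, 0.2209], [0.597, 0.1592], [0.5523, 0.2288], [0.6452, 0.2871]] centre [0.6212 0.224  0.005 ] sides [np.float64(0.1117), np.float64(0.0827), np.float64(0.1096), np.float64(0.08)]
  ang -146.4
  ang 122.7
  ang 32.1
  ang -55.8
bst [[0.4987, 0.2294], [0.4829, 0.1477], [0.3759, 0.1708], [0.3925, 0.2528]] centre [0.4375 0.2002 0.005 ] sides [np.float64(0.0832), np.float64(0.1095), np.float64(0.0837), np.float64(0.1087)]
  ang -100.9
  ang 167.8
  ang 78.5
  ang -12.4
card [[0.5104, -0.1615], [0.5037, -0.2554], [0.3838, -0.2467], [0.391, -0.1527]] centre [ 0.4473 -0.204   0.004 ] sides [np.float64(0.0941), np.float64(0.1202), np.float64(0.0943), np.float64(0.1197)]
  ang -94.1
  ang 175.8
  ang 85.6
  ang -4.2
cardpatch [[0.4802, -0.1864], [0.4762, -0.2282], [0.4148, -0.2237], [0.4181, -0.1814]] centre [ 0.4473 -0.2049  0.004 ] sides [np.float64(0.042), np.float64(0.0616), np.float64(0.0424), np.float64(0.0624)]
  ang -95.6
  ang 175.7
  ang 85.5
  ang -4.6
bcard [[0.697, -0.1836], [0.7149, -0.2752], [0.596, -0.2972], [0.5793, -0.2067]] centre [ 0.6468 -0.2407  0.004 ] sides [np.float64(0.0933), np.float64(0.1209), np.float64(0.0919), np.float64(0.12)]
  ang -78.9
  ang -169.5
  ang 100.5
  ang 11.1
caddy [[0.7018, 0.0394], [0.7023, -0.0552], [0.3589, -0.028], [0.3584, 0.0538]] centre [0.5303 0.0025 0.05  ] sides [np.float64(0.0946), np.float64(0.3444), np.float64(0.0817), np.float64(0.3436)]
  ang -89.7
  ang 175.5
  ang 90.3
  ang -2.4
grip [[0.6153, 0.2477], [0.6387, 0.2059], [0.6195, 0.1968], [0.5937, 0.2372]] centre [0.6168 0.2219 0.055 ] sides [np.float64(0.0479), np.float64(0.0213), np.float64(0.0479), np.float64(0.0241)]
  ang -60.8
  ang -154.6
  ang 122.5
  ang 25.9
(205, 138) [0.614 0.222 0.036]
(208, 134) [0.623 0.211 0.051]
(341, 192) [ 0.448 -0.21   0.006]
(280, 118) [ 0.664 -0.011  0.085]
(277, 145) [ 0.578 -0.002  0.091]
(276, 173) [0.493 0.002 0.091]
(274, 199) [0.415 0.007 0.089]
```

The four-window stencil is at about (0.621, 0.224), yaw 33°. The four-patch card is at (0.447, -0.2045), yaw -4.3°. Side lengths and heights match the given sizes. I'll move above the stencil next.

```bash
python3 -m handwheel '[{"hand":1,"dx":1.9,"dy":3.4,"wz":0.08},{"hand":1,"dx":1.9,"dy":3.4,"wz":0.08},{"hand":1,"dx":1.9,"dy":3.4,"wz":0.08},{"hand":1,"dx":1.9,"dy":3.4,"wz":0.08},{"hand":1,"dx":1.9,"dy":3.4,"wz":0.08},{"hand":1,"dx":1.9,"dy":3.4,"wz":0.08},{"hand":1,"dx":1.9,"dy":3.4,"wz":0.08},{"hand":1,"dx":1.9,"dy":3.4,"wz":0.08}]'
python3 -m handwheel '[{"hand":1,"dx":1.9,"dy":3.4,"wz":0.08},{"hand":1,"dx":1.9,"dy":3.4,"wz":0.08},{"hand":1,"dx":1.9,"dy":3.4,"wz":0.08},{"hand":1,"dx":1.9,"dy":3.4,"wz":0.08},{"hand":1,"dx":1.9,"dy":3.4,"wz":0.08},{"hand":1,"dx":1.9,"dy":3.4,"wz":0.08},{"hand":1,"dx":1.9,"dy":3.4,"wz":0.08},{"hand":1,"dx":1.9,"dy":3.4,"wz":0.08}]'
```

```text
invalid input
invalid input
```

```bash
python3 -m handwheel '[{"hand":1,"dx":1.9,"dy":3.4,"dz":0,"wx":0,"wy":0,"wz":0.08},{"hand":1,"dx":1.9,"dy":3.4,"dz":0,"wx":0,"wy":0,"wz":0.08},{"hand":1,"dx":1.9,"dy":3.4,"dz":0,"wx":0,"wy":0,"wz":0.08},{"hand":1,"dx":1.9,"dy":3.4,"dz":0,"wx":0,"wy":0,"wz":0.08},{"hand":1,"dx":1.9,"dy":3.4,"dz":0,"wx":0,"wy":0,"wz":0.08},{"hand":1,"dx":1.9,"dy":3.4,"dz":0,"wx":0,"wy":0,"wz":0.08},{"hand":1,"dx":1.9,"dy":3.4,"dz":0,"wx":0,"wy":0,"wz":0.08},{"hand":1,"dx":1.9,"dy":3.4,"dz":0,"wx":0,"wy":0,"wz":0.08}]'
```

```text
time_s: 0.9
position: [0.3087, -0.3314, 0.2224]
tcp_rot: [[0.625, 0.781, -0.0], [0.781, -0.625, 0.001], [0.0, -0.0, -1.0]]
force: [1.0, -0.2, -0.3]
opening: 1.001
```

```bash
python3 -m handwheel '[{"hand":1,"dx":1.95,"dy":3.4,"dz":0,"wx":0,"wy":0,"wz":0.08},{"hand":1,"dx":1.95,"dy":3.4,"dz":0,"wx":0,"wy":0,"wz":0.08},{"hand":1,"dx":1.95,"dy":3.4,"dz":0,"wx":0,"wy":0,"wz":0.08},{"hand":1,"dx":1.95,"dy":3.4,"dz":0,"wx":0,"wy":0,"wz":0.08},{"hand":1,"dx":1.95,"dy":3.4,"dz":0,"wx":0,"wy":0,"wz":0.08},{"hand":1,"dx":1.95,"dy":3.4,"dz":0,"wx":0,"wy":0,"wz":0.08},{"hand":1,"dx":1.95,"dy":3.4,"dz":0,"wx":0,"wy":0,"wz":0.08},{"hand":1,"dx":1.95,"dy":3.4,"dz":0,"wx":0,"wy":0,"wz":0.08}]'
python3 -m handwheel '[{"hand":1,"dx":1.95,"dy":3.4,"dz":0,"wx":0,"wy":0,"wz":0.08},{"hand":1,"dx":1.95,"dy":3.4,"dz":0,"wx":0,"wy":0,"wz":0.08},{"hand":1,"dx":1.95,"dy":3.4,"dz":0,"wx":0,"wy":0,"wz":0.08},{"hand":1,"dx":1.95,"dy":3.4,"dz":0,"wx":0,"wy":0,"wz":0.08},{"hand":1,"dx":1.95,"dy":3.4,"dz":0,"wx":0,"wy":0,"wz":0.08},{"hand":1,"dx":1.95,"dy":3.4,"dz":0,"wx":0,"wy":0,"wz":0.08},{"hand":1,"dx":1.95,"dy":3.4,"dz":0,"wx":0,"wy":0,"wz":0.08},{"hand":1,"dx":1.95,"dy":3.4,"dz":0,"wx":0,"wy":0,"wz":0.08},{"hand":1,"dx":0,"dy":0,"dz":0,"wx":0,"wy":0,"wz":0}]'
python3 - <<'E'
from h import *
snap('wrist','w1'); s=bot.read_state(); print(s['position'],s['tcp_rot'].round(3))
E
```

```text
time_s: 1.7
position: [0.4647, -0.0595, 0.2224]
tcp_rot: [[0.035, 0.999, -0.0], [0.999, -0.035, 0.0], [0.0, -0.0, -1.0]]
force: [-0.3, -0.4, -0.5]
opening: 1.002
time_s: 2.6
position: [0.6221, 0.2151, 0.2218]
tcp_rot: [[-0.57, 0.821, 0.002], [0.821, 0.57, 0.002], [0.0, 0.003, -1.0]]
force: [-0.7, -0.4, -0.1]
opening: 1.002
[0.62055343 0.21285607 0.22157696] [[-0.569  0.823 -0.001]
 [ 0.823  0.569 -0.   ]
 [ 0.    -0.001 -1.   ]]
```

View pics/w1.png

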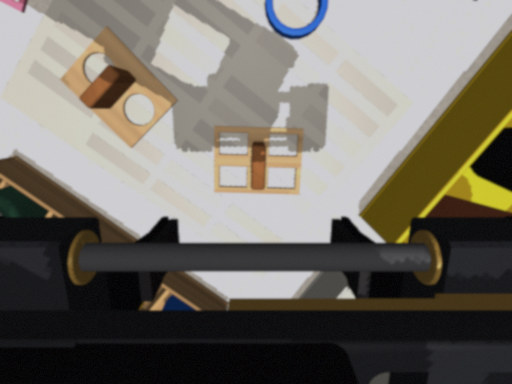

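The wrist view shows the four-window stencil. Its plate corners are at about (216,125), (303,128), (300,194), (214,191), and the grip top is at about (259,165). I'll measure from this.

Run:
```python
from h import *
a=cv2.imread('pics/w1.png')
cv2.imwrite('pics/w1c.png',cv2.resize(a[115:205,200:315],None,fx=6,fy=6,interpolation=cv2.INTER_CUBIC))
```

```text
(no output)
```

View pics/w1c.png

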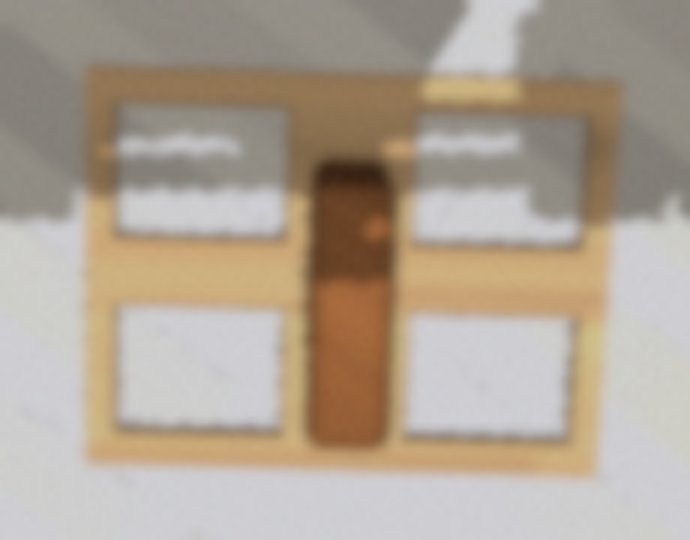

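Run:
```python
from h import *
c=load('w1')
P=np.array([ray(c,(u+.5)/6-.5+200,(v+.5)/6-.5+115,.005) for u,v in [(88,65),(621,84),(594,473),(87,461)]])
print(P.round(4),P.mean(0),[np.linalg.norm(P[i]-P[(i+1)%4]).round(4) for i in range(4)])
for i in range(4):
    e=P[(i+1)%4]-P[i]; print('  ang',np.degrees(np.arctan2(e[1],e[0])).round(1))
s=bot.read_state(); print(s['position'],np.degrees(np.arctan2(s['tcp_rot'][1,1],s['tcp_rot'][0,1])))
```

```text
[[0.5534 0.2283 0.005 ]
 [0.6448 0.2872 0.005 ]
 [0.6898 0.2181 0.005 ]
 [0.5986 0.1581 0.005 ]] [0.62165885 0.22292638 0.005     ] [np.float64(0.1087), np.float64(0.0824), np.float64(0.1093), np.float64(0.0835)]
  ang 32.8
  ang -56.9
  ang -146.7
  ang 122.7
[0.62055343 0.21285607 0.22157696] 34.65245342022072
```

```bash
python3 -m handwheel '[{"hand":1,"dx":0.1,"dy":1.05,"dz":-2,"wx":0,"wy":0,"wz":-0.028},{"hand":1,"dx":0,"dy":0,"dz":-3,"wx":0,"wy":0,"wz":0},{"hand":1,"dx":0,"dy":0,"dz":-3,"wx":0,"wy":0,"wz":0},{"hand":1,"dx":0,"dy":0,"dz":-3,"wx":0,"wy":0,"wz":0},{"hand":1,"dx":0,"dy":0,"dz":-2,"wx":0,"wy":0,"wz":0},{"hand":1,"dx":0,"dy":0,"dz":-1,"wx":0,"wy":0,"wz":0},{"hand":1,"dx":0,"dy":0,"dz":0,"wx":0,"wy":0,"wz":0},{"hand":1,"dx":0,"dy":0,"dz":0,"wx":0,"wy":0,"wz":0}]'
```

```text
time_s: 3.45
position: [0.6218, 0.2209, 0.0834]
tcp_rot: [[-0.542, 0.84, 0.001], [0.84, 0.542, 0.0], [-0.001, 0.001, -1.0]]
force: [-0.6, 0.5, 0.0]
opening: 0.999
```

```bash
python3 -m handwheel '[{"hand":1,"dx":0,"dy":0.25,"dz":-1.5,"wx":0,"wy":0,"wz":0},{"hand":1,"dx":0,"dy":0,"dz":-2,"wx":0,"wy":0,"wz":0},{"hand":1,"dx":0,"dy":0,"dz":-1.8,"wx":0,"wy":0,"wz":0},{"hand":1,"dx":0,"dy":0,"dz":-1,"wx":0,"wy":0,"wz":0},{"hand":1,"dx":0,"dy":0,"dz":0,"wx":0,"wy":0,"wz":0},{"hand":1,"dx":0,"dy":0,"dz":0,"wx":0,"wy":0,"wz":0}]'
python3 - <<'E'
from h import *
snap('wrist','w2'); snap('side','s2')
E
```

```text
time_s: 4.05
position: [0.6218, 0.2241, 0.0199]
tcp_rot: [[-0.543, 0.84, 0.001], [0.84, 0.543, 0.0], [-0.0, 0.001, -1.0]]
force: [0.6, 0.8, -0.7]
opening: 1.003
```

View pics/w2.png

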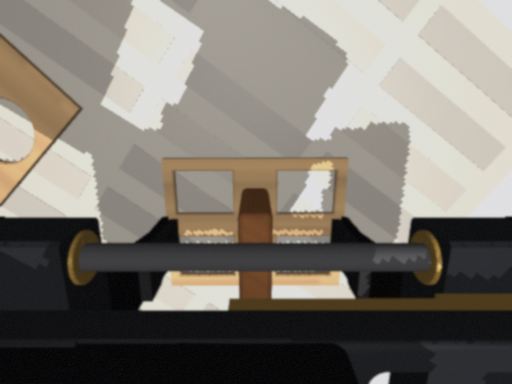

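The grip block is centred between the open fingers at about (255,245), square to the jaws. Next I close the gripper.

```bash
python3 -m handwheel '[{"hand":-1,"dx":0,"dy":0,"dz":0,"wx":0,"wy":0,"wz":0},{"hand":-1,"dx":0,"dy":0,"dz":0,"wx":0,"wy":0,"wz":0},{"hand":-1,"dx":0,"dy":0,"dz":0,"wx":0,"wy":0,"wz":0},{"hand":-1,"dx":0,"dy":0,"dz":0,"wx":0,"wy":0,"wz":0},{"hand":-1,"dx":0,"dy":0,"dz":0,"wx":0,"wy":0,"wz":0},{"hand":-1,"dx":0,"dy":0,"dz":0,"wx":0,"wy":0,"wz":0},{"hand":-1,"dx":0,"dy":0,"dz":0,"wx":0,"wy":0,"wz":0},{"hand":-1,"dx":0,"dy":0,"dz":0,"wx":0,"wy":0,"wz":0}]'
python3 -m handwheel '[{"hand":-1,"dx":0,"dy":0,"dz":0,"wx":0,"wy":0,"wz":0},{"hand":-1,"dx":0,"dy":0,"dz":0,"wx":0,"wy":0,"wz":0}]'
```

```text
time_s: 4.95
position: [0.6213, 0.2239, 0.0195]
tcp_rot: [[-0.543, 0.84, -0.0], [0.84, 0.543, -0.0], [0.0, -0.0, -1.0]]
force: [-1.2, 0.3, 0.2]
opening: 0.354
time_s: 5.15
position: [0.6215, 0.2239, 0.0195]
tcp_rot: [[-0.543, 0.84, 0.0], [0.84, 0.543, 0.0], [-0.0, 0.0, -1.0]]
force: [1.0, -0.1, -0.1]
opening: 0.179
```

```bash
python3 -m handwheel '[{"hand":-1,"dx":0,"dy":0,"dz":0,"wx":0,"wy":0,"wz":0},{"hand":-1,"dx":0,"dy":0,"dz":0,"wx":0,"wy":0,"wz":0},{"hand":-1,"dx":0,"dy":0,"dz":0.5,"wx":0,"wy":0,"wz":0},{"hand":-1,"dx":0,"dy":0,"dz":1,"wx":0,"wy":0,"wz":0},{"hand":-1,"dx":0,"dy":0,"dz":2,"wx":0,"wy":0,"wz":0},{"hand":-1,"dx":0,"dy":0,"dz":2,"wx":0,"wy":0,"wz":0},{"hand":-1,"dx":0,"dy":0,"dz":1,"wx":0,"wy":0,"wz":0},{"hand":-1,"dx":0,"dy":0,"dz":0,"wx":0,"wy":0,"wz":0},{"hand":-1,"dx":0,"dy":0,"dz":0,"wx":0,"wy":0,"wz":0}]'
python3 - <<'E'
from h import *
snap('wrist','w3'); snap('side','s3')
E
```

```text
time_s: 6.05
position: [0.621, 0.2239, 0.0845]
tcp_rot: [[-0.543, 0.84, -0.0], [0.84, 0.543, -0.0], [0.0, -0.0, -1.0]]
force: [0.6, -0.7, -1.8]
opening: 0.182
```

View pics/w3.png

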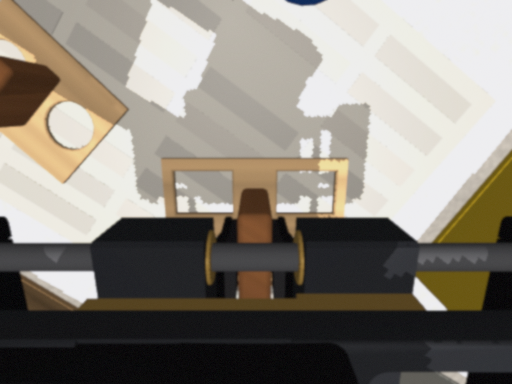

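View pics/s3.png

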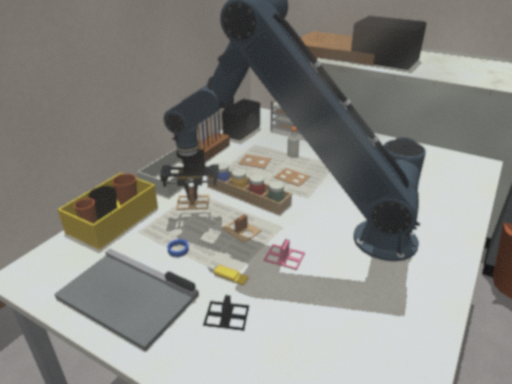

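The stencil is held and level. I'll lift it over the jar tops and carry it across.

```bash
python3 -m handwheel '[{"hand":-1,"dx":0,"dy":0,"dz":1.5,"wx":0,"wy":0,"wz":0},{"hand":-1,"dx":0,"dy":0,"dz":2,"wx":0,"wy":0,"wz":0},{"hand":-1,"dx":0,"dy":0,"dz":2,"wx":0,"wy":0,"wz":0},{"hand":-1,"dx":0,"dy":0,"dz":2,"wx":0,"wy":0,"wz":0},{"hand":-1,"dx":0,"dy":0,"dz":0.8,"wx":0,"wy":0,"wz":0},{"hand":-1,"dx":0,"dy":0,"dz":0,"wx":0,"wy":0,"wz":0},{"hand":-1,"dx":0,"dy":0,"dz":0,"wx":0,"wy":0,"wz":0}]'
python3 -m handwheel '[{"hand":-1,"dx":-0.5,"dy":-1.2,"dz":0,"wx":0,"wy":0,"wz":-0.02},{"hand":-1,"dx":-1,"dy":-2.4,"dz":0,"wx":0,"wy":0,"wz":-0.04},{"hand":-1,"dx":-1,"dy":-2.4,"dz":0,"wx":0,"wy":0,"wz":-0.04},{"hand":-1,"dx":-1,"dy":-2.4,"dz":0,"wx":0,"wy":0,"wz":-0.04},{"hand":-1,"dx":-1,"dy":-2.4,"dz":0,"wx":0,"wy":0,"wz":-0.04},{"hand":-1,"dx":-1,"dy":-2.4,"dz":0,"wx":0,"wy":0,"wz":-0.04},{"hand":-1,"dx":-1,"dy":-2.4,"dz":0,"wx":0,"wy":0,"wz":-0.04},{"hand":-1,"dx":-1,"dy":-2.4,"dz":0,"wx":0,"wy":0,"wz":-0.04},{"hand":-1,"dx":-1,"dy":-2.4,"dz":0,"wx":0,"wy":0,"wz":-0.04},{"hand":-1,"dx":-0.8,"dy":-2.4,"dz":0,"wx":0,"wy":0,"wz":-0.04}]'
```

```text
time_s: 6.85
position: [0.6208, 0.2238, 0.167]
tcp_rot: [[-0.543, 0.84, -0.001], [0.84, 0.543, -0.0], [0.0, -0.001, -1.0]]
force: [0.3, -0.2, -1.2]
opening: 0.178
time_s: 7.85
position: [0.5262, -0.0054, 0.1666]
tcp_rot: [[-0.19, 0.982, -0.003], [0.982, 0.19, 0.0], [0.001, -0.003, -1.0]]
force: [0.7, -0.3, -1.1]
opening: 0.183
```

```bash
python3 -m handwheel '[{"hand":-1,"dx":-1,"dy":-2.4,"dz":0,"wx":0,"wy":0,"wz":-0.035},{"hand":-1,"dx":-1,"dy":-2.4,"dz":0,"wx":0,"wy":0,"wz":-0.035},{"hand":-1,"dx":-1,"dy":-2.4,"dz":0,"wx":0,"wy":0,"wz":-0.035},{"hand":-1,"dx":-1,"dy":-2.4,"dz":0,"wx":0,"wy":0,"wz":-0.035},{"hand":-1,"dx":-1,"dy":-2.4,"dz":0,"wx":0,"wy":0,"wz":-0.035},{"hand":-1,"dx":-1,"dy":-2.4,"dz":0,"wx":0,"wy":0,"wz":-0.035},{"hand":-1,"dx":-1,"dy":-2.4,"dz":0,"wx":0,"wy":0,"wz":-0.035},{"hand":-1,"dx":-0.5,"dy":-1.5,"dz":0,"wx":0,"wy":0,"wz":-0.02},{"hand":-1,"dx":0,"dy":0,"dz":0,"wx":0,"wy":0,"wz":0},{"hand":-1,"dx":0,"dy":0,"dz":0,"wx":0,"wy":0,"wz":0}]'
python3 - <<'E'
from h import *
s=bot.read_state(); print(s['position'],np.degrees(np.arctan2(s['tcp_rot'][1,1],s['tcp_rot'][0,1])))
snap('wrist','w4'); snap('top','t4')
E
```

```text
time_s: 8.85
position: [0.4524, -0.1868, 0.167]
tcp_rot: [[0.072, 0.997, -0.001], [0.997, -0.072, 0.001], [0.001, -0.002, -1.0]]
force: [-0.6, 0.4, -2.2]
opening: 0.183
[ 0.45241655 -0.18683253  0.16701407] -4.144897060009575
```

View pics/w4.png

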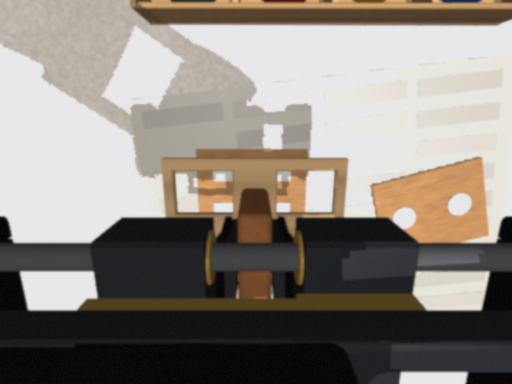

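View pics/t4.png

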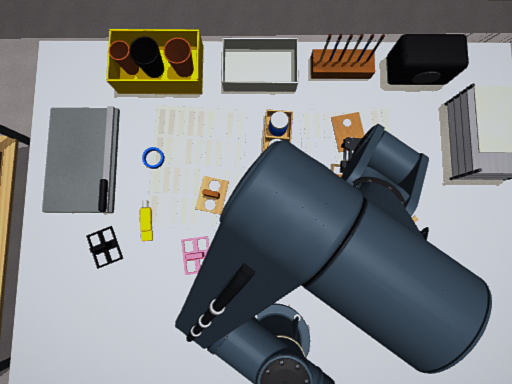

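Run:
```python
from h import *
a=cv2.imread('pics/w4.png')
cv2.imwrite('pics/w4c.png',cv2.resize(a[140:225,150:360],None,fx=3.8,fy=3.8,interpolation=cv2.INTER_CUBIC))
```

```text
(no output)
```

View pics/w4c.png

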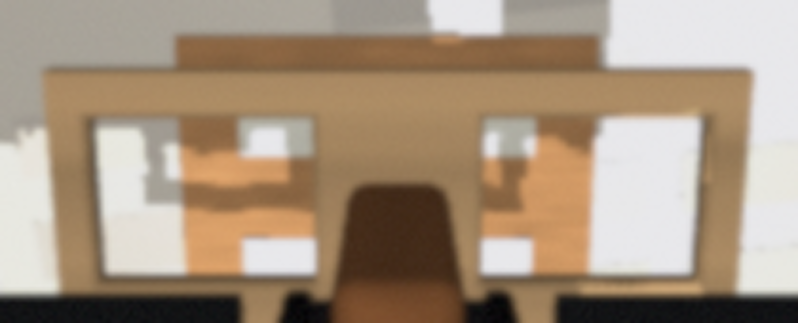

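Run:
```python
from h import *
c=load('w4'); f=3.8
g=lambda u,v,z: ray(c,(u+.5)/f-.5+150,(v+.5)/f-.5+140,z)
A,B=g(177,36,.004),g(602,36,.004); d=B-A; L=np.linalg.norm(d); d/=L; n=np.array([d[1],-d[0],0]); 
def rep(A,B,w,t):
    d=B-A; L=np.linalg.norm(d); d/=L
    n=np.array([-d[1],d[0],0]); 
    if n[1]>0:n=-n
    print(t,A.round(4),B.round(4),'L',L.round(4),'ang',np.degrees(np.arctan2(d[1],d[0])).round(2),'centre',((A+B)/2+n*w/2).round(4))
rep(A,B,.094,'card')
for z in(.1515,.1525,.1535): rep(g(43,70,z),g(752,70,z),.084,'st%g'%z)
```

```text
card [ 0.3922 -0.1545  0.004 ] [ 0.5114 -0.1631  0.004 ] L 0.1195 ang -4.12 centre [ 0.4484 -0.2057  0.004 ]
st0.1515 [ 0.4006 -0.1419  0.1515] [ 0.5099 -0.1498  0.1515] L 0.1096 ang -4.12 centre [ 0.4522 -0.1877  0.1515]
st0.1525 [ 0.4009 -0.1418  0.1525] [ 0.5096 -0.1496  0.1525] L 0.109 ang -4.12 centre [ 0.4522 -0.1876  0.1525]
st0.1535 [ 0.4012 -0.1416  0.1535] [ 0.5093 -0.1494  0.1535] L 0.1084 ang -4.12 centre [ 0.4522 -0.1874  0.1535]
```

```bash
python3 -m handwheel '[{"hand":-1,"dx":-0.2,"dy":-0.9,"dz":0,"wx":0,"wy":0,"wz":0},{"hand":-1,"dx":-0.2,"dy":-0.85,"dz":0,"wx":0,"wy":0,"wz":0},{"hand":-1,"dx":0,"dy":0,"dz":-1,"wx":0,"wy":0,"wz":0},{"hand":-1,"dx":0,"dy":0,"dz":-2,"wx":0,"wy":0,"wz":0},{"hand":-1,"dx":0,"dy":0,"dz":-2,"wx":0,"wy":0,"wz":0},{"hand":-1,"dx":0,"dy":0,"dz":-2,"wx":0,"wy":0,"wz":0},{"hand":-1,"dx":0,"dy":0,"dz":-2,"wx":0,"wy":0,"wz":0},{"hand":-1,"dx":0,"dy":0,"dz":-1,"wx":0,"wy":0,"wz":0},{"hand":-1,"dx":0,"dy":0,"dz":0,"wx":0,"wy":0,"wz":0},{"hand":-1,"dx":0,"dy":0,"dz":0,"wx":0,"wy":0,"wz":0}]'
```

```text
time_s: 9.95
position: [0.4495, -0.2047, 0.0676]
tcp_rot: [[0.071, 0.997, 0.0], [0.997, -0.071, -0.0], [-0.0, 0.0, -1.0]]
force: [-0.6, -0.3, -1.4]
opening: 0.18
```

```bash
python3 -m handwheel '[{"hand":-1,"dx":-0.15,"dy":0,"dz":-1,"wx":0,"wy":0,"wz":0},{"hand":-1,"dx":0,"dy":0,"dz":-1,"wx":0,"wy":0,"wz":0},{"hand":-1,"dx":0,"dy":0,"dz":-0.8,"wx":0,"wy":0,"wz":0},{"hand":-1,"dx":0,"dy":0,"dz":-0.4,"wx":0,"wy":0,"wz":0},{"hand":-1,"dx":0,"dy":0,"dz":-0.2,"wx":0,"wy":0,"wz":0},{"hand":-1,"dx":0,"dy":0,"dz":0,"wx":0,"wy":0,"wz":0},{"hand":-1,"dx":0,"dy":0,"dz":0,"wx":0,"wy":0,"wz":0},{"hand":-1,"dx":0,"dy":0,"dz":0,"wx":0,"wy":0,"wz":0}]'
python3 - <<'E'
from h import *
snap('wrist','w5'); snap('side','s5')
a=cv2.imread('pics/w5.png')
cv2.imwrite('pics/w5c.png',cv2.resize(a[140:310,150:360],None,fx=3.5,fy=3.5,interpolation=cv2.INTER_CUBIC))
a=cv2.imread('pics/s5.png')
cv2.imwrite('pics/s5c.png',cv2.resize(a[100:250,180:360],None,fx=4,fy=4,interpolation=cv2.INTER_CUBIC))
E
```

```text
time_s: 10.75
position: [0.448, -0.2047, 0.0338]
tcp_rot: [[0.071, 0.997, 0.0], [0.997, -0.071, -0.0], [-0.0, 0.001, -1.0]]
force: [0.6, -0.9, -1.2]
opening: 0.182
```

View pics/w5c.png

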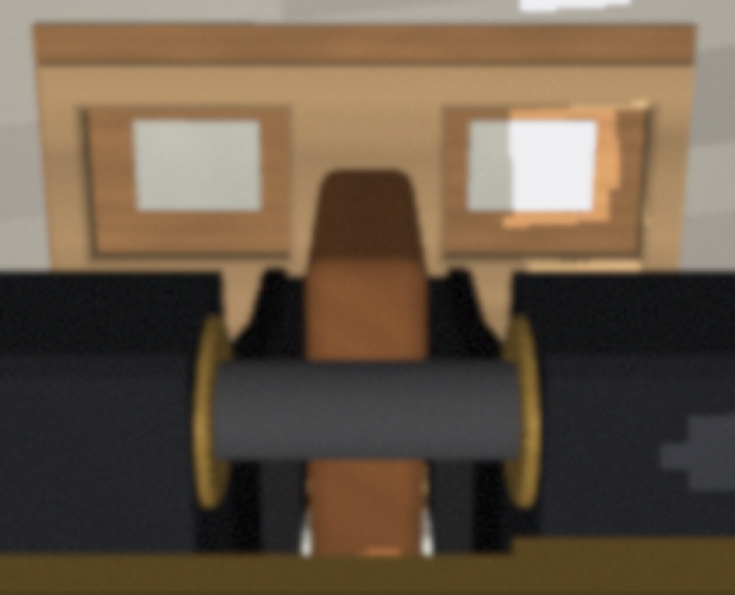

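View pics/s5c.png

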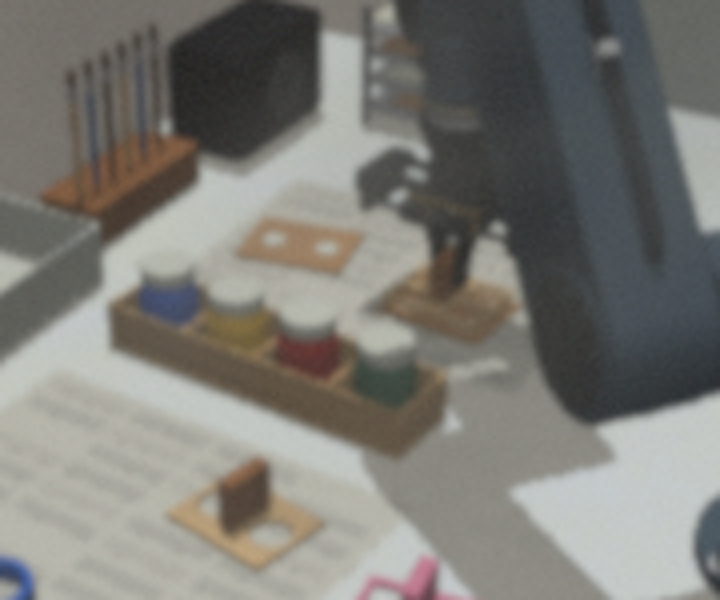

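The patches show through their windows and the side view shows the jars standing. One last check of the alignment and stillness.

Run:
```python
from h import *
c=load('w5'); f=3.5
g=lambda u,v,z: ray(c,(u+.5)/f-.5+150,(v+.5)/f-.5+140,z)
def rep(A,B,w,t):
    d=B-A; L=np.linalg.norm(d); d/=L; n=np.array([-d[1],d[0],0]); n=-n if n[1]>0 else n
    print(t,'L',L.round(4),'ang',np.degrees(np.arctan2(d[1],d[0])).round(2),'centre',((A+B)/2+n*w/2).round(4))
rep(g(33,22,.004),g(697,24,.004),.094,'card'); rep(g(39,66,.0193),g(691,66,.0193),.084,'st')
R=cv2.Rodrigues(c['rvec'])[0];t=c['tvec'].ravel()
for u,v in((100,85),(365,90),(640,85),(110,230),(620,235),(365,40)):
    print(pt(c,u/f+150,v/f+140).round(4))
s=bot.read_state(); print(s['position'],s['tcp_rot'].round(3).tolist(),np.abs(s['qvel']).max(),s['opening'],s['time_s'])
```

```text
card L 0.1192 ang -4.23 centre [ 0.4476 -0.2054  0.004 ]
st L 0.1088 ang -4.06 centre [ 0.4477 -0.2058  0.0193]
[ 0.4061 -0.1643  0.0184]
[ 0.4505 -0.1685  0.0172]
[ 0.4968 -0.1707  0.0187]
[ 0.4003 -0.1944  0.0035]
[ 0.4969 -0.2025  0.0026]
[ 0.451  -0.1618  0.004 ]
[ 0.44799812 -0.20471704  0.03380291] [[0.071, 0.997, 0.0], [0.997, -0.071, -0.0], [-0.0, 0.0, -1.0]] 0.10193794032432522 0.18237275157627625 10.85
```

Centres agree to within 1 mm and yaw to 0.2°. Plate top is about 18 mm and card top about 4 mm above the table, so the gap is about 9–10 mm.

```bash
python3 -c "
from rig import hand_in; print(hand_in())"
```

```text
the job is handed in; nothing more can be done
None
```

The four-window stencil is being held level and still over the four-patch card, and I have handed the job in. `hand_in()` gives no verdict, so I don't know how it was judged.

I took the stencil by its grip and lifted it so its underside was about 147 mm above the table. I then carried it across the caddy, whose jar tops are about 90 mm high, and lowered it over the card.

Last checks, at 10.85 s of the 43 s allowed:
- **Alignment:** the stencil and card centres agreed to about 0.5 mm in the wrist view. The long sides differed by about 0.2°.
- **Gap:** about 10 mm by the tool height. The depth readings on the plate put it at 8–10 mm.
- **Hold:** the tool was vertical and the arm practically still. The gripper opening of 0.18 matches the 16 mm grip block.
- **Windows:** two patches showed clearly through their windows. The gripper hid the other two, so those rest on the measured alignment.
- **Surroundings:** in the side view the four jars and the other stencil looked undisturbed. I did not measure their positions again.

None of the checks failed. My first move command was rejected for leaving out some row values. Nothing moved, and I resent it in full.

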